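# Free a turned table leg from its carving cradle and hold it up level

### The arm

A 6-joint arm with a two-finger parallel gripper is mounted at the origin on the work surface. World frame = base frame: x ahead of the robot, y to its left, z up, the work surface at z = 0. Lengths are in m, angles in rad, forces in N, time in s.
With the tool pointing down it reaches from about 0.275 to 0.875 m from the base axis. Payload 12.5 kg.
Tool frame: the origin (TCP) lies at the very end of the fingers, on their centre line; the grasp point (between the pads) lies 19 mm behind it; x points along the fingers, y is the direction in which the jaws open and shut, and the axes are right-handed (so a half turn about x gives the same grasp; the last joint's range is limited). The gripper opens to 85 mm and grips with 20 to 120 N. Pads are 22 mm wide; open, the fingers measure 114 mm over their backs; the gripper's body (76 mm by 85 mm) begins 54 mm behind the grasp point. The pads swing forward as they close: fully open they stand 13 mm farther back than shut.
Start: joints at [1.089, 0.351, 1.652, -0, 1.139, -0.085], TCP at [0.213, 0.507, 0.231] pointing down, gripper open.
Joint ranges: [-2.75, 2.75], [-0.79, 2.1], [0.01, 2.65], [-1.57, 4.71], [0.07, 3.14], [-2.87, 2.87]. Speed limits (rad/s): [2.22, 2.22, 2.79, 3.14, 3.14, 3.14].

### API

Orientations are given as a 3x3 rotation matrix whose columns are the frame's x, y, z axes.
In Python, from bench import manip gives the robot as it stands. Calls block until the motion is done:
- manip.move_ptp(position, orientation): joint-space move of the TCP to a pose.
- manip.move_l(position, attitude=None, max_speed=0.15): straight line of the TCP; attitude=None keeps the orientation; max_speed is the mean speed in m/s.
- manip.move_j(angles): joint-space move.
- manip.set_gripper(opening, effort=None): opening from 0.0 (shut) to 1.0 (fully open); effort is the grip in N (None keeps the last); returns when the fingers have stopped.
- manip.dwell(seconds).
- manip.inverse_kinematics(position, orientation): joint angles nearest the present ones, or None.
- manip.grab_frame(name): name is "scene" or "top" or "wrist"; returns (picture, depth): 420x560x3 uint8, red, green, blue; 420x560 float32, m along the optical axis (not along the pixel's ray), 0 where there is no reading.
- manip.get_calibration(name): a dict with "camera_matrix" (3x3 intrinsics, pixels), "k1" (the pictures are not rectified: a ray, as slopes to the right and down, at radius r is drawn at 1 + k1 r^2 times it, then the intrinsics apply), "R" (3x3) and "t" (3): a world point X has camera coordinates R X + t. Camera axes: x right, y down, z forward; pixel columns grow to the right and rows downward; lengths in m; the calibration is good to about 2 mm. A picture is of the moment at which its call begins: read the wrist's pose just before it. get_calibration takes no time and is no camera call; for the wrist camera it gives the pose at the moment of the call.
A pose or a line that the arm cannot do raises manip.Unreachable and nothing moves.
- manip.sign_off(): hands the job in, once; it reports no verdict.
Trained networks look in the newest picture that a camera, given by its name, has taken for a name from the list of things; names that differ only in an ending like _2 or _b are one class to them, and where a whole thing is asked for, a point or a joint stands for the part that bears it (a point fixed in the world has none). Each returns a list of dicts, best first, with "confidence" (0 to 1); they miss things now and then, are a little off and sometimes report something else, mostly with a low value. They report only what shows in the picture. A call takes as long as a camera call.
- manip.look_for(camera, name): "at" ([x, y, z] in m, in world coordinates, good to about 4 mm: the middle of the surface that is visible of it).
Readings, each from a call of its own:
- manip.current_time(): time.
- manip.current_qpos(): joint angles.
- manip.current_joint_vel(): joint speeds.
- manip.current_joint_torque(): joint torques, N m.
- manip.current_ee_pos(): TCP position.
- manip.current_tcp_rot(): TCP orientation.
- manip.current_force(): force on the tool from outside, world axes, zero at the start.
- manip.current_ft_torque(): the same for the moment, N m.
- manip.current_grip_width(): opening from 0.0 (shut) to 1.0 (fully open).
Only numpy, scipy, OpenCV 4.12 (cv2) and the standard library are available. Lean on these libraries where they do the work, as an engineer would, in place of code of your own. Each camera call takes 0.05 s, during which the arm holds its last target.

### The job

Take the red wooden keeper bridge off the turned table leg and stand it upright on the green mat, then let go of it. Then grip the leg by its square middle block, lift it at least 12 cm up out of its cradle, keeping it level all the way, and hold it there steady and level for at least two seconds; finish while still holding it in the air. Do not move the mallet, the wax tin or the gouge pot.

Things in the scene. Friction and masses are not known exactly. Their poses are not given: they have to be found in the camera images.
- cradle: Dark wooden cradle, fixed. Base board 290 x 120 mm, 20 mm thick (x = -125 to +165 mm); V rests at x = -90 and +125 mm carry the leg, between them the board is free. Origin on the bench under the middle of the leg's square block (within 4 mm); x along the leg towards its foot, z up.
- leg: Pale turned table leg, 315 mm, 0.2-0.4 kg, loose, level in the cradle, axis 90 mm above the bench. Origin on its axis at the centre of its square middle block = balance point; x towards the foot, z up. Block 64 mm along x, 38 mm wide and high, sides upright. Head, x = -135 to -48 mm: round, up to 52 mm across; foot end to x = +180 mm: 26-40 mm across. The keeper stands over the block at first.
- keeper: Red wooden bridge (upside-down U), brown grip fin on top, 0.13-0.21 kg, loose, standing on the cradle board astride the leg's block without touching it; lifts straight off. Origin: centre of its underside; y across the leg, x along it, z up. 88 mm (y) x 44 mm (x); opening 60 mm wide, 98 mm high; bar up to 114 mm; fin 44 mm long (x), 18 mm thick (y), 114 to 150 mm above the origin.
- keeper_grip (a point): Middle of the keeper's grip fin, 134 mm above the keeper's underside (16 mm below the fin's top).
- mat: Green square mat, stiff, 150 x 150 mm and 4 mm thick, fixed on the bench at one side of the cradle (left or right). Origin at the centre of its underside on the bench, axes along its sides.
- mallet: Wooden carver's mallet standing on its head, handle up: head up to 84 mm in diameter, 230 mm tall. Origin at the centre of its underside. Bystander, on the side of the cradle opposite the mat.
- tin: Round red wax tin with a steel lid, 83 mm in diameter, 38 mm high. Origin at the centre of its underside. Bystander.
- pot: White pot, 72 mm in diameter and 95 mm high, with three wooden gouge handles sticking up to 195 mm. Origin at the centre of its underside. Bystander.

How it is judged:
By the outcome, as a careful person would: the job done as asked, in the order asked, and still so for the second after the job is handed in, while the arm keeps its last pose, push and grip.
It also fails if it takes over 51 s, if anything falls off the work surface, if the arm or the gripper's body presses on something with over 40 N, if the wrist force passes 120 N, or if a joint passes its speed limit or range.

## Working session

There is one attempt and no reset: what is moved stays moved. The work goes in short steps, each a Python script; the robot and the scene stay as the last script left them, time stands still between calls to the robot, and variables do not carry over. Pictures are saved under pics/ and viewed, and the job is handed in when it is done.

```bash
mkdir -p pics; ls
python3 - <<'E'
from bench import manip
import cv2, numpy as np
print(manip.current_time(), manip.current_ee_pos(), manip.current_tcp_rot())
for c in ["scene","top","wrist"]:
    im,d=manip.grab_frame(c)
    cv2.imwrite(f"pics/a_{c}.png",im[:,:,::-1]); np.save(f"pics/a_{c}.npy",d)
    cal=manip.get_calibration(c); print(c,cal)
    import pickle; pickle.dump((im,d,cal),open(f"pics/a_{c}.pkl","wb"))
for c in ["scene","top"]:
    for n in ["keeper","keeper_grip","leg","cradle","mat","mallet","tin","pot"]:
        r=manip.look_for(c,n)
        print(c,n,[(np.round(x['at'],3),round(x['confidence'],2)) for x in r[:3]])
print(manip.current_time())
E
```

```text
pics
0.0 [0.21238368 0.50697174 0.23074303] [[-5.53936604e-04  3.86481482e-01  9.22297000e-01]
 [-1.10371035e-03  9.22296344e-01 -3.86481870e-01]
 [-9.99999237e-01 -1.23203520e-03 -8.43300923e-05]]
scene {'camera_matrix': array([[465.58445953,   0.        , 279.23395767],
       [  0.        , 465.58445953, 214.56422048],
       [  0.        ,   0.        ,   1.        ]]), 'k1': -0.08214120982405275, 'R': array([[ 0.85145868,  0.52426644, -0.01276036],
       [ 0.31395696, -0.52908412, -0.78835336],
       [-0.42005851,  0.66724411, -0.61509036]]), 't': array([-0.50937447, -0.10679477,  1.33410269])}
top {'camera_matrix': array([[539.09597585,   0.        , 279.24298919],
       [  0.        , 539.09597585, 203.47916732],
       [  0.        ,   0.        ,   1.        ]]), 'k1': -0.04572968507609296, 'R': array([[-0.07794189, -0.99693741,  0.00639275],
       [-0.9739377 ,  0.07477061, -0.21413712],
       [ 0.21300332, -0.02291639, -0.97678269]]), 't': array([0.03190191, 0.63330337, 1.40121444])}
wrist {'camera_matrix': array([[355.5412199 ,   0.        , 280.3449627 ],
       [  
[... 615 characters left out ...]
66,  0.095]), 0.37)]
scene mallet [(array([ 0.575, -0.348,  0.102]), 0.88)]
scene tin [(array([0.735, 0.249, 0.037]), 0.71)]
scene pot [(array([ 0.746, -0.269,  0.097]), 0.62)]
top keeper [(array([ 0.482, -0.012,  0.132]), 0.96), (array([0.478, 0.022, 0.101]), 0.63)]
top keeper_grip [(array([ 0.478, -0.009,  0.133]), 0.67), (array([ 0.727, -0.237,  0.094]), 0.38)]
top leg [(array([0.478, 0.023, 0.102]), 0.89)]
top cradle [(array([0.462, 0.044, 0.021]), 0.7), (array([0.48 , 0.025, 0.104]), 0.56)]
top mat [(array([0.478, 0.338, 0.006]), 0.82), (array([0.465, 0.041, 0.018]), 0.2)]
top mallet [(array([ 0.547, -0.319,  0.112]), 0.73)]
top tin [(array([0.727, 0.262, 0.036]), 0.86)]
top pot []
0.95
```

View pics/a_top.png

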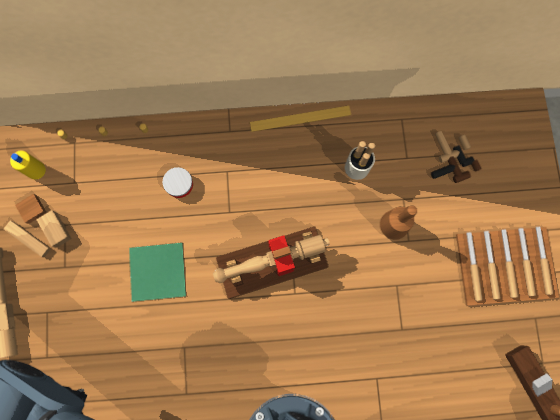

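View pics/a_scene.png

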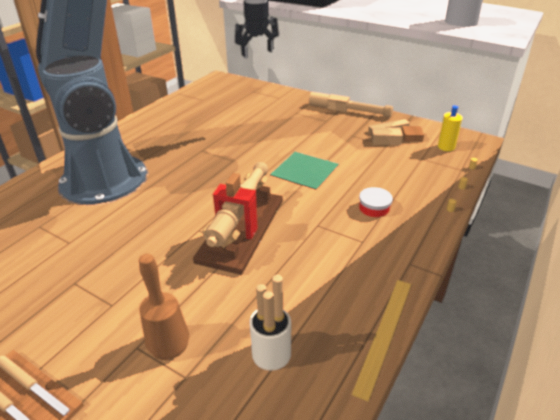

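View pics/a_wrist.png

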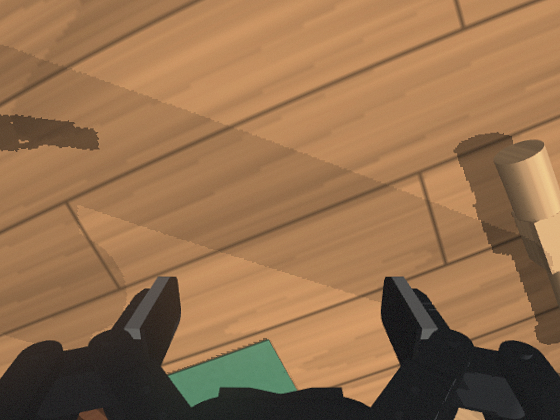

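```bash
cat > h.py <<'E'
import numpy as np, cv2, pickle
def cloud(im,d,cal):
    K=cal['camera_matrix'];k1=cal['k1']
    v,u=np.mgrid[0:d.shape[0],0:d.shape[1]]
    p=np.stack([u,v],-1).reshape(-1,1,2).astype(float)
    s=cv2.undistortPoints(p,K,np.array([k1,0,0,0,0.])).reshape(d.shape+(2,))
    X=np.dstack([s[...,0]*d,s[...,1]*d,d])
    W=(X-cal['t'])@cal['R']
    W[d<=0]=np.nan
    return W
E
python3 - <<'E'
from h import *
for c in ["top","scene"]:
    im,d,cal=pickle.load(open(f"pics/a_{c}.pkl","rb"))
    W=cloud(im,d,cal); hsv=cv2.cvtColor(im,cv2.COLOR_RGB2HSV)
    H,S,V=[hsv[...,i].astype(int) for i in range(3)]
    def rep(n,m):
        m=m&np.isfinite(W[...,0])
        P=W[m]; 
        if len(P)<5: print(c,n,'few');return
        r=cv2.minAreaRect(P[:,:2].astype(np.float32)*1000)
        x=P[:,:2]-P[:,:2].mean(0); w,vv=np.linalg.eigh(x.T@x)
        print(c,n,len(P),'mean',P.mean(0).round(4),'rect',np.round(r[0],1),np.round(r[1],1),round(r[2],1),'axis deg',round(np.degrees(np.arctan2(vv[1,1],vv[0,1])),1),'z',np.percentile(P[:,2],[2,50,98]).round(3))
    X,Y,Z=W[...,0],W[...,1],W[...,2]
    near=(abs(X-.485)<.12)&(abs(Y-.01)<.22)
    mat=(H>60)&(H<95)&(S>100)&(abs(Z)<.015)&(Y>.2)&(Y<.45)
    rep('mat',mat)
    red=((H<5)|(H>174))&(S>180)&near
    rep('redtop',red&(Z>.125)&(Z<.145)); rep('red',red)
    rep('fin',near&(Z>.15)&(Z<.18))
    rep('fintop',near&(Z>.165)&(Z<.18))
    rep('leg',near&(Z>.09)&(Z<.125)&~red)
    rep('blocktop',near&(Z>.104)&(Z<.113)&~red)
    rep('board',near&(Z>.015)&(Z<.025))
    if c=="top":
        ca=cv2.resize(im[200:320,120:360],None,fx=3,fy=3,interpolation=cv2.INTER_CUBIC)
        cv2.imwrite("pics/crop_top.png",ca[:,:,::-1])
E
```

```text
top mat 2752 mean [0.4816 0.3347 0.0034] rect [482.5 335.1] [146.5 148.2] 1.6 axis deg 120.7 z [-0.003  0.003  0.01 ]
top redtop 436 mean [ 0.4867 -0.0107  0.1336] rect [488.6 -10.6] [87.1 43.7] 13.9 axis deg -166.6 z [0.128 0.134 0.14 ]
top red 500 mean [ 0.4832 -0.0107  0.1257] rect [495.   -9.2] [101.1  44.4] 13.1 axis deg -165.9 z [0.036 0.133 0.14 ]
top fin 140 mean [ 0.4882 -0.0104  0.1687] rect [489.4 -10.4] [18.7 43.8] 14.0 axis deg 103.8 z [0.155 0.169 0.176]
top fintop 121 mean [ 0.4891 -0.0106  0.1701] rect [489.4 -10.6] [18.5 43.5] 13.5 axis deg 104.4 z [0.166 0.17  0.176]
top leg 1421 mean [0.482  0.0113 0.1047] rect [479.9  14.6] [ 73.7 315.3] 14.1 axis deg 102.9 z [0.092 0.105 0.117]
top blocktop 614 mean [ 4.852e-01 -1.000e-04  1.081e-01] rect [480.   17.5] [ 41.6 308.1] 13.7 axis deg 102.7 z [0.104 0.108 0.113]
top board 2064 mean [0.4718 0.0273 0.0198] rect [482.5  14.8] [120.6 289.7] 12.9 axis deg 100.5 z [0.015 0.02  0.025]
scene mat 26 mean [0.4872 0.3194 0.002 ] rect [496.9 319.3] [ 68.7 112.9] 36.0 axis deg 144.4 z [-0.001  0.002  0.004]
scene redtop 380 mean [ 0.4946 -0.0168  0.1311] rect [489.1 -12.9] [87.3 43.5] 13.3 axis deg -163.1 z [0.125 0.132 0.134]
scene red 908 mean [ 0.5071 -0.0169  0.1041] rect [489.2 -13.2] [87.2 44.9] 13.8 axis deg -161.5 z [0.028 0.12  0.134]
scene fin 188 mean [ 0.4915 -0.0158  0.1631] rect [488.7 -11.5] [19.4 48.6] 11.1 axis deg 99.4 z [0.151 0.166 0.17 ]
scene fintop 99 mean [ 0.4888 -0.0124  0.1679] rect [487.9 -11.9] [18.9 48.8] 15.3 axis deg 103.4 z [0.166 0.168 0.17 ]
scene leg 1226 mean [ 0.4952 -0.0273  0.1031] rect [485.1  12.1] [ 81. 307.] 5.4 axis deg 103.3 z [0.091 0.104 0.114]
scene blocktop 537 mean [ 0.4977 -0.0501  0.1083] rect [484.6  17.5] [ 75.8 289.2] 2.7 axis deg 103.6 z [0.104 0.108 0.113]
scene board 1698 mean [ 0.5124 -0.0205  0.0183] rect [481.3  13.6] [121.5 291.8] 13.0 axis deg 93.2 z [0.015 0.018 0.023]
```

View pics/crop_top.png

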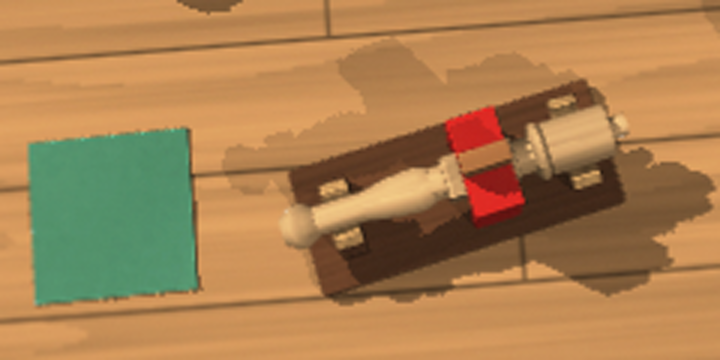

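```bash
cat >> h.py <<'E'
def R(deg):
    c,s=np.cos(np.radians(deg)),np.sin(np.radians(deg))
    return np.array([[0,c,s],[0,s,-c],[-1,0,0.]])
E
python3 - <<'E'
from h import *
from bench import manip
for a in (13.5,193.5):
    for p in ([.4888,-.0112,.25],[.4888,-.0112,.139],[.4888,-.0112,.29],[.482,.335,.29],[.482,.335,.122],[.486,-.006,.071],[.486,-.006,.25]):
        q=manip.inverse_kinematics(np.array(p),R(a)); print(a,p,None if q is None else np.round(q,2))
A=R(13.5)
manip.set_gripper(0.6,30)
manip.move_ptp(np.array([.4888,-.0112,.24]),A)
print(manip.current_time(),manip.current_ee_pos(),manip.current_qpos())
im,d=manip.grab_frame("wrist"); cv2.imwrite("pics/b_wrist.png",im[:,:,::-1])
pickle.dump((im,d,manip.get_calibration("wrist")),open("pics/b_wrist.pkl","wb"))
E
```

```text
13.5 [0.4888, -0.0112, 0.25] [-0.12  0.22  1.78 -0.    1.14 -0.35]
13.5 [0.4888, -0.0112, 0.139] [-0.12  0.37  1.89 -0.    0.88 -0.35]
13.5 [0.4888, -0.0112, 0.29] [-0.12  0.18  1.73 -0.    1.23 -0.35]
13.5 [0.482, 0.335, 0.29] [ 0.53  0.37  1.48 -0.    1.29  0.29]
13.5 [0.482, 0.335, 0.122] [ 0.53  0.55  1.65 -0.    0.95  0.29]
13.5 [0.486, -0.006, 0.071] [-0.11  0.48  1.94 -0.    0.72 -0.34]
13.5 [0.486, -0.006, 0.25] [-0.11  0.21  1.79 -0.    1.14 -0.34]
193.5 [0.4888, -0.0112, 0.25] [-0.12  0.22  1.78 -0.    1.14  2.79]
193.5 [0.4888, -0.0112, 0.139] [-0.12  0.37  1.89 -0.    0.88  2.79]
193.5 [0.4888, -0.0112, 0.29] [-0.12  0.18  1.73 -0.    1.23  2.79]
193.5 [0.482, 0.335, 0.29] [ 0.53  0.37  1.48 -0.    1.29 -2.85]
193.5 [0.482, 0.335, 0.122] [ 0.53  0.55  1.65 -0.    0.95 -2.85]
193.5 [0.486, -0.006, 0.071] [-0.11  0.48  1.94 -0.    0.72  2.8 ]
193.5 [0.486, -0.006, 0.25] [-0.11  0.21  1.79 -0.    1.14  2.8 ]
3.4917 [ 0.48883057 -0.01056701  0.23997894] [-1.16920551e-01  2.29757499e-01  1.79433419e+00  1.23220574e-04
  1.11755713e+00 -3.53683611e-01]
```

View pics/b_wrist.png

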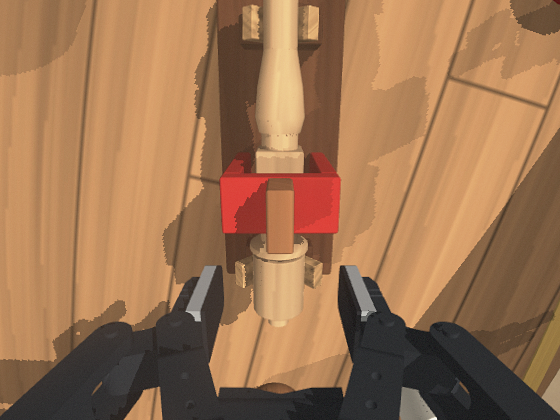

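The wrist view shows the fin upright at column about 280, centred between the pads (205 and 355) and parallel to them. I'm going down to grip it.

Run:
```python
from h import *
from bench import manip
A=R(13.5)
p=[.4888,-.0112,.139]
manip.move_l(np.array(p),max_speed=.1)
print('down',manip.current_force().round(2) if hasattr(manip.current_force(),'round') else manip.current_force(),manip.current_ee_pos())
manip.set_gripper(0.0,45)
print('grip',manip.current_grip_width(),manip.current_force(),manip.current_ee_pos())
manip.move_l(np.array([p[0],p[1],.159]),max_speed=.06)
print('f',manip.current_force(),manip.current_grip_width())
manip.move_l(np.array([p[0],p[1],.289]),max_speed=.12)
print(manip.current_time(),manip.current_force(),manip.current_grip_width())
for c in ["wrist","scene","top"]:
    im,d=manip.grab_frame(c); cv2.imwrite(f"pics/c_{c}.png",im[:,:,::-1])
    pickle.dump((im,d,manip.get_calibration(c)),open(f"pics/c_{c}.pkl","wb"))
```

```text
down [ 0.29 -0.62  0.52] [ 0.48913332 -0.01122855  0.13951493]
grip 0.20459382798425063 [-1.88859673 -0.97396309  4.6062508 ] [ 0.48890064 -0.01126075  0.13938584]
f [-0.35660947  0.47831493 -1.66699405] 0.20576673629998946
6.8083 [-0.61225141  0.16639178 -1.9582917 ] 0.20547098068240702
```

View pics/c_scene.png

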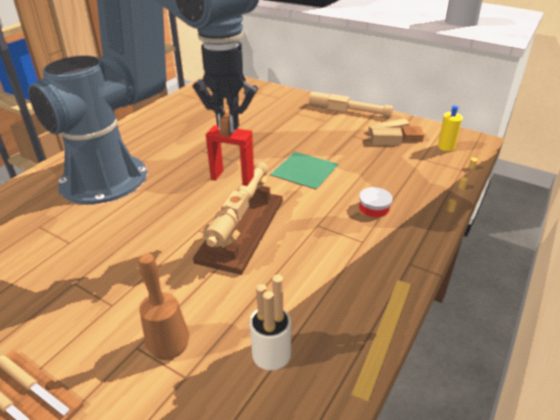

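View pics/c_wrist.png

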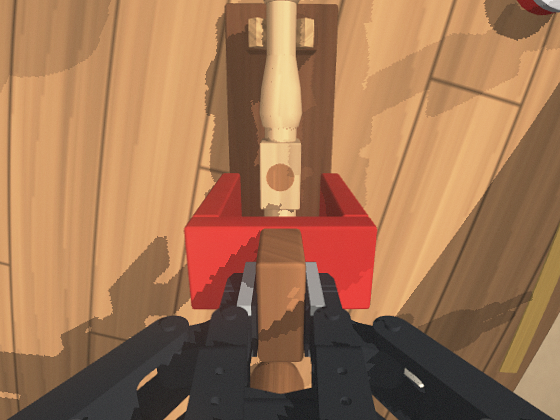

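The keeper hangs level in the gripper. In the scene view it sits at about (230,155), clear of the leg, and the leg is undisturbed. Next I carry it to the mat.

Run:
```python
from h import *
from bench import manip
im,d,cal=pickle.load(open("pics/c_scene.pkl","rb"))
W=cloud(im,d,cal); hsv=cv2.cvtColor(im,cv2.COLOR_RGB2HSV);H,S=hsv[...,0],hsv[...,1]
m=((H<5)|(H>174))&(S>180)&(abs(W[...,0]-.489)<.1)&(abs(W[...,1]+.011)<.1)&(W[...,2]>.1)
z=W[m][:,2]; bot=np.percentile(z,.5); print('red z',np.percentile(z,[0,.5,2,50,99]))
g=[.482,.335]
manip.move_l(np.array(g+[.27]),max_speed=.16)
manip.move_l(np.array(g+[.135]),max_speed=.1)
f0=np.array(manip.current_force()); print(f0)
zt=.135
while zt>.117:
    zt-=.0015
    manip.move_l(np.array(g+[zt]),max_speed=.03)
    f=np.array(manip.current_force())
    if f[2]-f0[2]>2.5: break
print('contact',zt,manip.current_ee_pos(),f,manip.current_time())
im,d=manip.grab_frame("scene"); cv2.imwrite(f"pics/d_scene.png",im[:,:,::-1])
```

```text
red z [0.17085704 0.17388346 0.17658527 0.24468804 0.28275598]
[-0.16929878 -0.11786285 -1.82944504]
contact 0.123 [0.48215811 0.33516187 0.12338265] [-0.99581178  0.28461993  4.26767758] 12.775
```

View pics/d_scene.png

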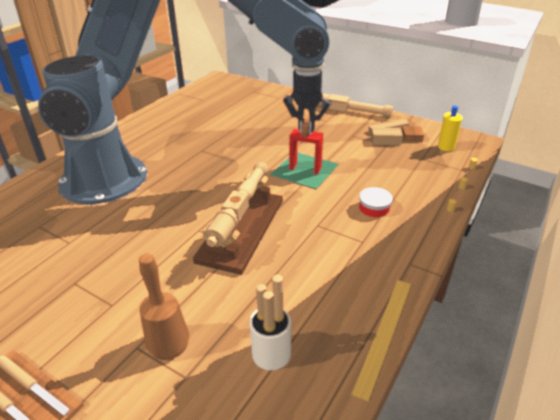

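The keeper stands on the mat near (305,155), and contact came at the height I expected. I'll release it, retreat upward and measure the leg again.

Run:
```python
from h import *
from bench import manip
manip.set_gripper(0.6,30)
manip.move_l(np.array([.482,.335,.24]),max_speed=.12)
manip.set_gripper(1.0)
manip.move_ptp(np.array([.486,-.006,.22]),R(13.5))
print(manip.current_time(),manip.current_ee_pos())
for c in ["wrist","scene","top"]:
    im,d=manip.grab_frame(c); cv2.imwrite(f"pics/e_{c}.png",im[:,:,::-1])
    cal=manip.get_calibration(c)
    pickle.dump((im,d,cal),open(f"pics/e_{c}.pkl","wb"))
    W=cloud(im,d,cal); X,Y,Z=W[...,0],W[...,1],W[...,2]
    hsv=cv2.cvtColor(im,cv2.COLOR_RGB2HSV);H,S=hsv[...,0],hsv[...,1]
    m=((H<5)|(H>174))&(S>180)&(abs(X-.482)<.1)&(abs(Y-.335)<.1)&(Z>.1)
    if m.sum()>5: r=cv2.minAreaRect(W[m][:,:2].astype(np.float32)*1000); print(c,'keeper',r,np.percentile(W[m][:,2],[50,98]))
    # leg frame, around prior origin
    a=np.radians(103.5); e=np.array([np.cos(a),np.sin(a)]); n=np.array([e[1],-e[0]])
    o=np.array([.486,-.006])
    P=W.reshape(-1,3);P=P[np.isfinite(P[:,0])]
    s=(P[:,:2]-o)@e; t=(P[:,:2]-o)@n
    # whole leg
    k=(P[:,2]>.08)&(P[:,2]<.125)&(abs(t)<.04)&(s>-.15)&(s<.2)
    print(c,'leg s',np.percentile(s[k],[.5,99.5]).round(4), 'end-estimate origin s', (s[k].min()+s[k].max())/2-.0225)
    # block top
    b=(P[:,2]>.1055)&(P[:,2]<.113)&(abs(t)<.03)&(abs(s)<.06)
    if b.sum()>20:
        h,ed=np.histogram(s[b],np.arange(-.06,.061,.004)); print(h)
        wd=[np.ptp(t[b][(s[b]>=ed[i])&(s[b]<ed[i+1])]).round(3) if h[i]>1 else 0 for i in range(len(h))]; print(wd)
        bb=b&(abs(s)<.025); print('t range',np.percentile(t[bb],[1,50,99]).round(4),'z',np.median(P[bb,2]).round(4), 'slope deg',np.degrees(np.polyfit(s[bb],t[bb],1)[0]).round(2))
```

```text
16.1083 [ 0.48630642 -0.00527717  0.22012262]
wrist leg s [-0.1188  0.14  ] end-estimate origin s -0.018840774779634063
[ 27  92 277  79  34  31  33 152 228 244 233 240 243 246 253 256 259 274
 272 272 283 265 305  58   7   8  71 124 166 178]
[np.float64(0.04), np.float64(0.04), np.float64(0.039), np.float64(0.025), np.float64(0.01), np.float64(0.011), np.float64(0.011), np.float64(0.037), np.float64(0.037), np.float64(0.037), np.float64(0.037), np.float64(0.038), np.float64(0.037), np.float64(0.037), np.float64(0.037), np.float64(0.037), np.float64(0.037), np.float64(0.037), np.float64(0.038), np.float64(0.038), np.float64(0.038), np.float64(0.037), np.float64(0.037), np.float64(0.036), np.float64(0.006), np.float64(0.006), np.float64(0.016), np.float64(0.019), np.float64(0.023), np.float64(0.025)]
t range [-0.0182  0.0001  0.019 ] z 0.109 slope deg 0.21
scene keeper ((484.09478759765625, 330.31658935546875), (86.40565490722656, 41.156307220458984), 13.904141426086426) [0.1146115  0.11872948]
scene leg s [-0.1363  0.1674] end-estimate origin s -0.005393355549396232
[25 15  2  0  0  
[... 537 characters left out ...]
at64(0.02)]
t range [-0.0178  0.0004  0.0185] z 0.1075 slope deg 0.14
top keeper ((481.90936279296875, 335.37310791015625), (87.72539520263672, 43.50953674316406), 13.496092796325684) [0.11690114 0.12350984]
top leg s [-0.1346  0.1778] end-estimate origin s -0.0009894244042252878
[1 2 1 0 0 0 1 2 0 0 0 0 0 0 0 0 0 2 2 4 6 6 7 3 2 1 3 5 3 1]
[0, np.float64(0.001), 0, 0, 0, 0, 0, np.float64(0.006), 0, 0, 0, 0, 0, 0, 0, 0, 0, np.float64(0.003), np.float64(0.003), np.float64(0.006), np.float64(0.009), np.float64(0.011), np.float64(0.014), np.float64(0.006), np.float64(0.006), 0, np.float64(0.008), np.float64(0.009), np.float64(0.003), 0]
t range [-0.0073 -0.0023  0.0071] z 0.1095 slope deg 42.03
```

View pics/e_wrist.png

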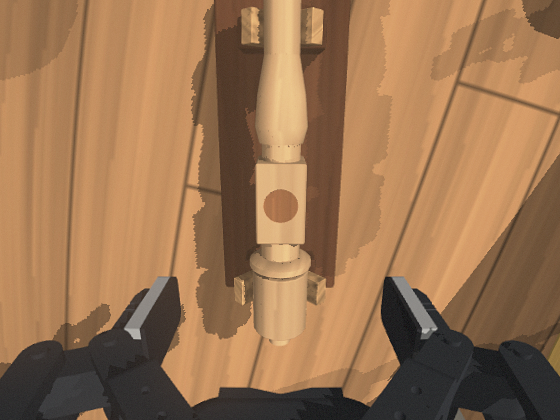

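View pics/e_scene.png

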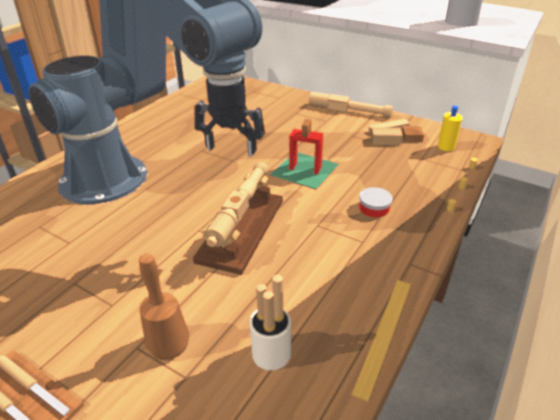

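The wrist view shows the bare block centred at about (280,203), square to the jaws. The scene view shows the keeper upright and free on the mat. Both cameras put the block's centre within about 1 mm of the planned origin, so I'm gripping it now.

Run:
```python
from h import *
from bench import manip
A=R(13.4); g=[.486,-.006]
manip.move_l(np.array(g+[.15]),A,max_speed=.12)
manip.move_l(np.array(g+[.068]),max_speed=.08)
print('down',manip.current_force(),manip.current_ee_pos())
manip.set_gripper(0.0,80)
print('grip',manip.current_grip_width(),manip.current_force(),manip.current_ft_torque(),manip.current_time())
manip.move_l(np.array(g+[.083]),max_speed=.04)
print('up15',manip.current_force(),manip.current_ft_torque(),manip.current_grip_width())
im,d=manip.grab_frame("scene"); cv2.imwrite("pics/f_scene.png",im[:,:,::-1])
cal=manip.get_calibration("scene");W=cloud(im,d,cal)
a=np.radians(103.4); e=np.array([np.cos(a),np.sin(a)]); n=np.array([e[1],-e[0]])
P=W.reshape(-1,3);P=P[np.isfinite(P[:,0])];s=(P[:,:2]-g)@e;t=(P[:,:2]-g)@n
for lo,hi in((-.12,-.06),(-.03,-.015),(.015,.03),(.04,.1),(.13,.165),(.165,.185)):
    k=(s>lo)&(s<hi)&(abs(t)<.03)&(P[:,2]>.06)&(P[:,2]<.16)
    if k.sum()>3: print(lo,k.sum(),np.percentile(P[k,2],[90,98]).round(4))
print(manip.current_time())
```

```text
down [-0.89985508 -0.27109322  0.04589584] [ 0.48630675 -0.00603673  0.06843591]
grip 0.4368303265546272 [0.22048474 0.17710044 4.32652868] [ 0.16178765 -0.17110508 -0.13506925] 18.6667
up15 [-0.10784132 -0.16840115 -1.64768532] [ 0.02062766 -0.01020657  0.01229906] 0.4364085737365335
-0.12 664 [0.1263 0.1276]
-0.03 168 [0.1566 0.159 ]
0.015 22 [0.1229 0.1534]
0.04 44 [0.1204 0.1213]
0.13 161 [0.1204 0.1224]
0.165 17 [0.1216 0.1224]
19.2417
```

View pics/f_scene.png

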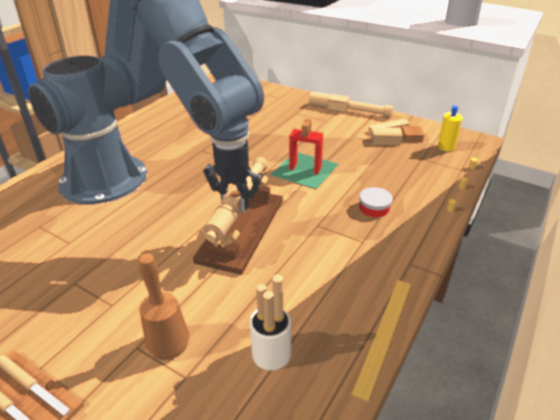

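The leg is off the rests. Before going higher I'm checking that it's level against the picture from before the lift.

```bash
cat >> h.py <<'E'
def prof(W,dz=0):
    g=np.array([.486,-.006]);a=np.radians(103.4); e=np.array([np.cos(a),np.sin(a)]); n=np.array([e[1],-e[0]])
    P=W.reshape(-1,3);P=P[np.isfinite(P[:,0])];s=(P[:,:2]-g)@e;t=(P[:,:2]-g)@n
    for lo,hi in((-.12,-.06),(.05,.1),(.13,.16)):
        k=(s>lo)&(s<hi)&(abs(t)<.03)&(P[:,2]>.07+dz)&(P[:,2]<.13+dz)
        if k.sum()>3: print(lo,k.sum(),np.percentile(P[k,2]-dz,[80,90,98]).round(4))
E
python3 - <<'E'
from h import *
from bench import manip
im,d,cal=pickle.load(open("pics/e_scene.pkl","rb")); print('before');prof(cloud(im,d,cal))
im,d=manip.grab_frame("scene"); cal=manip.get_calibration("scene"); print('now');prof(cloud(im,d,cal),.015)
print(manip.current_force(),manip.current_ft_torque(),manip.current_ee_pos())
E
```

```text
before
-0.12 588 [0.1106 0.1119 0.1132]
0.05 180 [0.1058 0.1068 0.1083]
0.13 155 [0.1025 0.1053 0.1081]
now
-0.12 579 [0.1102 0.1111 0.1127]
0.05 38 [0.1049 0.1054 0.106 ]
0.13 134 [0.1014 0.1037 0.1068]
[ 0.270124    0.40848597 -2.12481426] [-0.02808457 -0.03460742  0.00445325] [ 0.48581983 -0.00600227  0.08283949]
```

It is level to about 0.2°, so I'm lifting the rest of the way and holding.

Run:
```python
from h import *
from bench import manip
manip.move_l(np.array([.486,-.006,.225]),max_speed=.07)
print(manip.current_time(),manip.current_force(),manip.current_ee_pos(),manip.current_grip_width())
manip.dwell(3.0)
for c in ["scene","top","wrist"]:
    im,d=manip.grab_frame(c); cv2.imwrite(f"pics/g_{c}.png",im[:,:,::-1]); cal=manip.get_calibration(c)
    print(c)
    prof(cloud(im,d,cal),.157)
    if c!="wrist":
        for n in ["mallet","tin","pot","keeper"]: print(n,[(np.round(x['at'],3),round(x['confidence'],2)) for x in manip.look_for(c,n)[:1]])
print(manip.current_time(),manip.current_force(),manip.current_ft_torque(),manip.current_ee_pos(),manip.current_grip_width())
```

```text
21.4667 [ 0.51032621 -0.05645803 -2.32886496] [ 0.4858722  -0.00600344  0.22473696] 0.4296594813268382
scene
-0.12 664 [0.1103 0.1114 0.1125]
0.05 43 [0.1061 0.1067 0.1075]
0.13 99 [0.102  0.1032 0.1055]
mallet [(array([ 0.574, -0.345,  0.104]), 0.68)]
tin [(array([0.734, 0.25 , 0.038]), 0.6)]
pot [(array([ 0.749, -0.268,  0.095]), 0.65)]
keeper [(array([0.492, 0.327, 0.102]), 0.84)]
top
-0.12 266 [0.113  0.1145 0.1175]
0.05 113 [0.1063 0.1067 0.1112]
0.13 168 [0.1038 0.1055 0.1088]
mallet [(array([ 0.553, -0.319,  0.111]), 0.69)]
tin [(array([0.72 , 0.264, 0.037]), 0.64)]
pot [(array([ 0.724, -0.238,  0.094]), 0.61)]
keeper [(array([0.476, 0.332, 0.115]), 0.72)]
wrist
0.05 18541 [0.1073 0.108  0.109 ]
25.0167 [ 0.45160046 -0.42791667 -2.23554394] [-0.01525676  0.02182998 -0.02311105] [ 0.48600475 -0.00598878  0.2249966 ] 0.4337860692235102
```

View pics/g_scene.png

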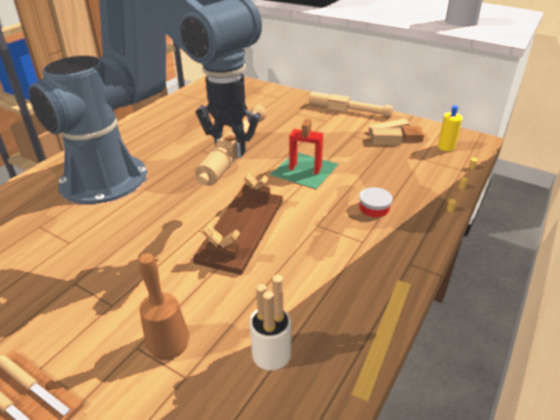

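View pics/g_top.png

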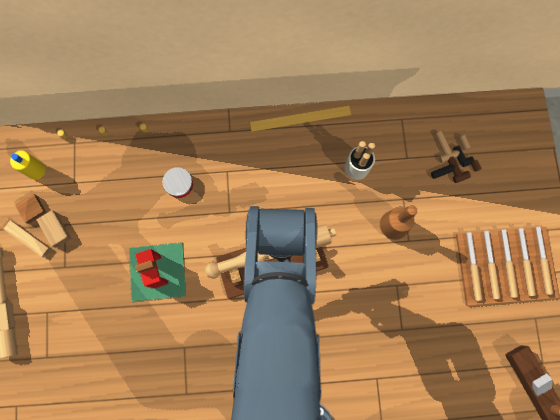

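The pictures show the leg held level about 157 mm up. The keeper is upright on the mat at (305,150) in the scene view, and the mallet, tin and pot haven't moved. I'm handing it in.

```bash
python3 -c "
from bench import manip
manip.sign_off(); print(manip.current_time())"
```

```text
the job is handed in; nothing more can be done
the job is handed in; nothing more can be done
```

The job is done and handed in at about 25 s of the 51 s allowed; `sign_off` reports no verdict.

- **Keeper:** I lifted it straight off by its fin and stood it on the mat, then let go. After release the top camera put its centre within 1 mm of the mat's centre, and it still stood upright in the last pictures.
- **Leg:** I gripped it by the square block, lifted it about 157 mm, and held it for more than 3 s before handing in. The position and grip width stayed steady.
- **Level check:** In the scene camera, the leg's height profile differs from the one in the cradle by 1–3 mm towards the foot and 1 mm or less at the head. That is within about 0.5° and close to the camera noise.
- **Bystanders:** The mallet, tin and pot look unmoved. Their detections agree with the first ones to within about 7 mm, which is around the networks' scatter. The top camera missed the pot in the first pictures, so for the pot I relied on the scene camera, where it matches within 3 mm.
- **Forces:** The wrist readings I took never went above about 5 N.

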